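# Hold the strainer of tomatoes under the tap

## Task

The cherry tomatoes want a rinse: take the steel strainer by its wooden handle, lift it off the mixing bowl and hold it level in the air under the tap, its mouth centred beneath the outlet and its rim about 7 cm below it, so that I can turn on the water. All three tomatoes stay in the strainer; leave the bowl standing where it is and do not knock the tap, its spout, the saucepan, or the soap bottle and pasta jar beside the tap. Finish while holding it there, motionless and touching nothing but your gripper: do not put it down or let go.

Things in the scene. Friction and masses are not known exactly. Their poses are not given: they have to be found in the camera images.
- strainer: Perforated steel strainer, about 0.22 kg: round basket 140 mm across the mouth, 56 mm deep, base 64 mm across. Origin: centre of the basket's underside; z up; straight handle along its own -x. A wire ear, 44 mm wide, along +x reaches 110 mm from the axis. It starts level, base 50 mm above the worktop, hung in the mixing bowl with neck and ear lying loose on the bowl's rim.
- mouth (a point): Centre of the strainer's mouth, in the plane of its rim, 56 mm above the strainer's origin on the basket's axis; axes as the strainer's. The centre of mass lies about 15 mm from the axis towards the handle.
- handle (a point): Grip point on the strainer's handle, 155 mm from the basket's axis, 53 mm above its origin; axes as the strainer's (x along the handle to the basket). Flat-sided wooden grip 22 mm wide (y), 14 mm thick (z), from 110 to 230 mm from the axis, this point mid width and thickness; a neck 16 x 6 mm joins it to the basket. At the start it juts out past the bowl, roughly to the robot's side.
- tomato0: Cherry tomato, ball of 29 mm diameter, 16 g, lying loose in the strainer; origin at its centre.
- tomato1: Cherry tomato, as tomato0.
- tomato2: Cherry tomato, as tomato0.
- bowl: Round blue-glazed stoneware mixing bowl, 190 mm across the rim, 100 mm high, 0.55 kg, standing loose on the worktop to the left or right of the sink. Origin: centre of its underside.
- tap: Brass mixer tap fixed at the sink's far edge. Origin: centre of its foot on the worktop. Column 48 mm across, 140 mm high; lever on its +y side out to 67 mm from the axis, up to 170 mm high. Above, the gooseneck spout (tube 23 mm across) rises on the axis to 280 mm, arches over (top 392 mm high) and comes down 200 mm from the axis.
- outlet (a point): The tap's outlet: centre of the lower end of the spout's 27 mm wide nozzle, 226 mm above the worktop; the nozzle rises straight up above it. Its z points up; its x axis is horizontal and points from the outlet towards the tap's column.
- spout (a joint): Swivel angle of the spout about the column's vertical axis (rad), positive anticlockwise from above; 0 with the outlet straight towards the robot (-x) of the column. Stiff (about 0.6 N m to move it); it stays where it is left. It stands somewhere over the sink and is to be left as found.
- saucepan: Steel saucepan without lid, 160 mm across and 85 mm high, with a straight wooden handle along its own -x reaching 230 mm from its axis, centred 72 mm above the worktop; 0.8 kg; on the other side of the sink from the bowl. Origin: centre of its underside. To be left alone.
- jar_short: Glass jar of pasta with a wooden lid, 100 mm across and 101 mm high, left of the tap (+y); a larger such jar farther left is mere scenery; origin: centre of its underside. To be left alone.
- soap: Amber bottle of washing-up soap, 60 mm across and 160 mm high, right of the tap (-y); origin: centre of its underside. To be left alone.
- sink: White sink let into the white worktop (upper face at z = 0): rectangular basin 350 mm (x) by 400 mm (y) and 190 mm deep. Origin: centre of its opening, level with the worktop. Fixed, the same every time.
There are look-alikes about, which are no part of the job. There is more than one size of the bowl; the one meant has the size given above. What is shaped like the tomato1 but black is not meant.

How it is judged:
By the outcome, as a careful person would: the job done as asked, in the order asked, and still so for the second after the job is handed in, while the arm keeps its last pose, push and grip.
It also fails if it takes over 38 s, if anything falls off the work surface, if the arm or the gripper's body presses on something with over 40 N, if the wrist force passes 120 N, or if a joint passes its speed limit or range.

## Robot

A 6-joint arm with a two-finger parallel gripper is mounted at the origin on the work surface. World frame = base frame: x ahead of the robot, y to its left, z up, the work surface at z = 0. Lengths are in m, angles in rad, forces in N, time in s.
With the tool pointing down it reaches from about 0.4 to 0.825 m from the base axis. Payload 7 kg.
Tool frame: the origin (TCP) lies on the mounting face of the last link; the fingertips stand arm.tcp_to_tips ahead of it and the grasp point (between the pads) lies 159 mm ahead of it (arm.tcp_to_tips is the distance from the TCP to the fingertips, in m); z points along the fingers, y is the direction in which the jaws open and shut (so a half turn about z gives the same grasp; the last joint's range is limited). The gripper opens to 88 mm and grips with 3 to 60 N. Pads are 19 mm wide; open, the fingers measure 130 mm over their backs; the gripper's body (78 mm by 193 mm) begins 47 mm behind the grasp point.
Start: joints at [1.634, 0.359, 0.012, 0, -1.224, -0.288], TCP at [0.15, 0.658, 0.405] pointing down, gripper open.
Joint ranges: [-3.07, 3.07], [-1.43, 2.12], [-1.02, 1.25], [-3.03, 1.67], [-3.05, -0], [-3.03, 3.03]. Speed limits (rad/s): [2.39, 2.39, 3.01, 3.14, 3.14, 3.14].

## Interface

Orientations are given as [roll, pitch, yaw] about the fixed x, y, z axes, in that order (R = Rz(yaw) Ry(pitch) Rx(roll)).
In Python, from station import arm, cams, job_done, finder gives the robot as it stands.
- The arm moves only by the tool play_rows, never from a script. Its argument "targets" is a list that holds one entry, the list of rows, each a list of 4 numbers: the shift along the tool's x, y, z in m, then the turn about the tool's z in degrees. A call has 1 to 5 rows; each row is the pose to reach, as a shift and turn from the pose commanded when the call began, along the tool's axes at that moment; what a row does not reach only later rows make up. A row lasts 1/8 s, in which the tool goes at most 62.5 mm and 10.7 degrees, less where a joint would pass 70% of its speed; a pose out of reach is approached as far as the arm can. A call with a gripper value outside its range is refused whole. "grip" is the closure in counts, from 0 (fully open) to 255 (shut), set as the call begins (left out, the last holds). The fingers move at their own pace and stop on an object; "newtons" is the grip in N (left out, the last holds). Time passes only in rows, so rows that repeat a pose let the fingers close. It gives the time, the measured TCP pose, the force and the opening at its end, in the units of the state.
- arm.get_state(): the state, without advancing time (a new reading comes with each control period).
- cams.grab_frame(name): name is "scene" or "side" or "wrist"; returns (picture, depth): 480x640x3 uint8, red, green, blue; 480x640 float32, m along the optical axis (not along the pixel's ray), 0 where there is no reading.
- cams.camera_params(name): a dict with "intrinsics" (3x3 intrinsics, pixels), "position" and "attitude" of the camera in the world. Camera axes: x right, y down, z forward; pixel columns grow to the right and rows downward; lengths in m; the calibration is good to about 2 mm. A picture is of the moment at which its call begins: read the wrist's pose just before it. camera_params takes no time and is no camera call; for the wrist camera it gives the pose at the moment of the call.
- job_done(): hands the job in, once; it reports no verdict.
Trained networks look in the newest picture that a camera, given by its name, has taken for a name from the list of things; names that differ only in an ending like _2 or _b are one class to them, and where a whole thing is asked for, a point or a joint stands for the part that bears it (a point fixed in the world has none). Each returns a list of dicts, best first, with "score" (0 to 1); they miss things now and then, are a little off and sometimes report something else, mostly with a low value. They report only what shows in the picture. A call takes as long as a camera call. They do not tell look-alikes from the thing itself.
- finder.find_in(camera, query): "xyz" ([x, y, z] in m, in world coordinates, good to about 4 mm: the middle of the surface that is visible of it).
- finder.masks_of(camera, query): "mask" (480x640 bool, what is visible of it).
The state is a dict: "t": time; "q": joint angles; "qd": joint speeds; "joint_efforts": joint torques, N m; "eef_pos": TCP position; "ee_rot": TCP orientation; "force": force on the tool from outside, world axes, zero at the start; "moment": the same for the moment, N m; "width": finger opening in m.
Only numpy, scipy, OpenCV 4.12 (cv2) and the standard library are available. Lean on these libraries where they do the work, as an engineer would, in place of code of your own. Each camera call takes 0.05 s, during which the arm holds its last target. There are 200 camera calls.

## Working session

There is one attempt and no reset: what is moved stays moved. The work goes in short steps, Python scripts to look and compute and a tool call to move; the robot and the scene stay as the last step left them, time stands still between calls to the robot, and variables do not carry over. Pictures are saved under pics/ and viewed, about 8 in all and at most 12, crops included, and the job is handed in when it is done.

Besides the shell and the picture viewer there is one more tool, called after "Emit:" by a JSON object that holds its "name" and its "arguments". play_rows: Moves the arm, as the interface text tells. Its arguments: {"type":"object","properties":{"targets":{"type":"array","items":{"type":"array","items":{"type":"array","items":{"type":"number"}}}},"grip":{"type":"number"},"newtons":{"type":"number"}},"required":["targets"]}

```bash
mkdir -p pics; ls
python3 - <<'E'
from station import arm,cams,finder
import cv2,numpy as np
s=arm.get_state();print({k:np.round(v,3) for k,v in s.items()},arm.tcp_to_tips)
ims=[]
for c in("scene","side"):
    p,d=cams.grab_frame(c);cv2.imwrite(f"pics/{c}0.png",p[:,:,::-1]);np.savez(f"pics/{c}0.npz",p=p,d=d)
    print(c,cams.camera_params(c))
    for n in("strainer","mouth","handle","tomato0","bowl","tap","spout","saucepan","jar_short","soap"):
        try:print(n,[(np.round(r["xyz"],3).tolist(),round(r["score"],2)) for r in finder.find_in(c,n)])
        except Exception as e:print(n,e)
print(arm.get_state()["t"])
E
```

```text
pics
{'t': np.float64(0.0), 'q': array([ 1.634,  0.359,  0.011, -0.   , -1.224, -0.288]), 'qd': array([-0.001, -0.001, -0.   ,  0.001, -0.   ,  0.   ]), 'joint_efforts': array([-0.0000e+00, -5.8272e+01,  2.9305e+01,  6.9970e+00,  7.0000e-03,
       -0.0000e+00]), 'eef_pos': array([0.15 , 0.658, 0.404]), 'ee_rot': array([ 3.14 , -0.   , -0.225]), 'force': array([-0.009, -0.234,  0.466]), 'moment': array([-0.026,  0.014,  0.012]), 'width': np.float64(0.087)} 0.1781
scene {'intrinsics': array([[616.44394676,   0.        , 319.42156453],
       [  0.        , 616.44394676, 239.95347803],
       [  0.        ,   0.        ,   1.        ]]), 'position': array([ 1.10395698, -0.41637453,  1.23234126]), 'attitude': array([-2.53576975,  0.00849002,  0.96753624])}
strainer [([0.547, -0.343, 0.089], 0.71)]
mouth [([0.55, -0.347, 0.09], 0.6)]
handle [([0.546, -0.345, 0.091], 0.56)]
tomato0 [([0.595, -0.364, 0.077], 0.66), ([0.567, -0.366, 0.077], 0.57), ([0.729, -0.394, 0.026], 0.52)]
bowl [([0.576, -0.371, 0.073], 0.81), ([0.139, -0.297, 0.065], 0.74)]
tap [([0.778, 0.058, 0.268], 0.81)]
spout [
[... 360 characters left out ...]
sition': array([ 0.22835675, -0.77911491,  0.8317601 ]), 'attitude': array([-2.2877041 , -0.00460155, -0.33346054])}
strainer [([0.571, -0.327, 0.093], 0.71)]
mouth [([0.572, -0.327, 0.097], 0.65), ([0.698, 0.06, 0.321], 0.28)]
handle [([0.569, -0.33, 0.095], 0.76)]
tomato0 [([0.564, -0.344, 0.077], 0.75), ([0.554, -0.375, 0.079], 0.71), ([0.585, -0.37, 0.078], 0.56), ([0.722, -0.398, 0.022], 0.51)]
bowl [([0.57, -0.384, 0.08], 0.72), ([0.174, -0.263, 0.058], 0.63)]
tap [([0.763, 0.063, 0.253], 0.93), ([0.553, -0.369, 0.077], 0.63)]
spout [([0.696, 0.058, 0.321], 0.64)]
saucepan [([0.598, 0.416, 0.052], 0.9)]
jar_short [([0.751, 0.223, 0.075], 0.66)]
soap [([0.771, -0.231, 0.089], 0.73)]
1.1
```

View pics/scene0.png

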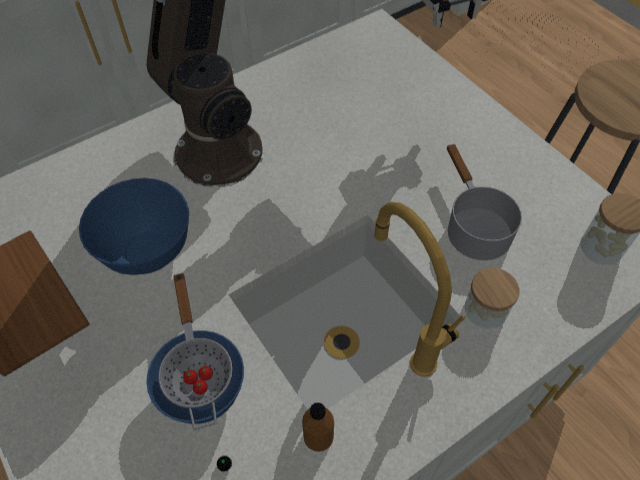

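View pics/side0.png

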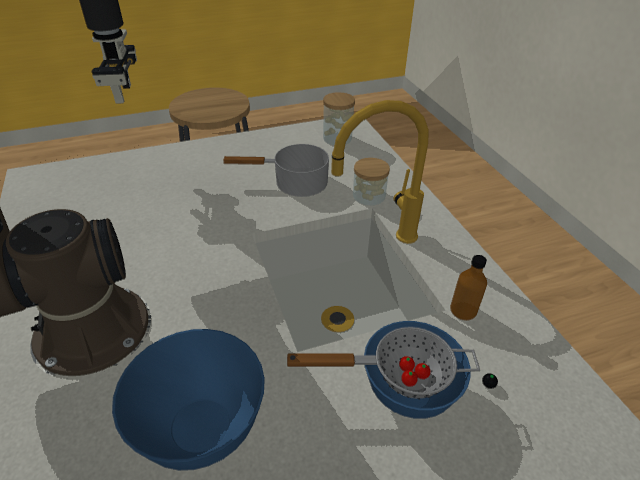

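The scene view shows the meant bowl with the strainer at about pixel (195,375), its handle at (182,300) pointing towards the robot, and the spout nozzle at (382,235). The black ball is at (224,463). The side view agrees, with the handle at (320,360) and the nozzle at (338,168). Next I measure precisely.

```bash
cat > h.py <<'E'
import numpy as np,cv2
from station import arm,cams,finder
from scipy.spatial.transform import Rotation as R
def cloud(c,d,cp=None):
    cp=cp or cams.camera_params(c);K=cp["intrinsics"];v,u=np.indices(d.shape)
    P=np.stack([(u-K[0,2])/K[0,0]*d,(v-K[1,2])/K[1,1]*d,d],-1)
    W=P@R.from_euler("xyz",cp["attitude"]).as_matrix().T+cp["position"]
    W[d<=0]=np.nan
    return W
def circ(xy):
    A=np.c_[2*xy,np.ones(len(xy))];s=np.linalg.lstsq(A,(xy**2).sum(1),rcond=None)[0];return s[:2],np.sqrt(s[2]+s[:2]@s[:2])
E
python3 - <<'E'
from h import *
for c in("scene","side"):
    f=np.load(f"pics/{c}0.npz");W=cloud(c,f["d"]);p=f["p"].astype(int);hsv=cv2.cvtColor(f["p"],cv2.COLOR_RGB2HSV)
    x,y,z=W[...,0],W[...,1],W[...,2]
    # handle: wood
    m=(x>.25)&(x<.6)&(y>-.5)&(y<-.2)&(z>.085)&(z<.125)&(p[...,0]-p[...,2]>25)&(p[...,0]<170)&(np.hypot(x-.57,y+.36)>.1)
    h=W[m];c0=np.median(h,0);q=h[:,:2]-c0[:2];d=np.linalg.svd(q,full_matrices=False)[2][0];d*=np.sign(d[0]);t=q@d
    print(c,"handle n",len(h),"med",c0.round(4),"mid",(c0[:2]+d*(t.max()+t.min())/2).round(4),"len",np.ptp(t),"ang",np.degrees(np.arctan2(d[1],d[0])),"z",np.percentile(h[:,2],[10,50,90]).round(4))
    # bowl rim (blue)
    m=(np.hypot(x-.57,y+.36)<.13)&(z>.094)&(z<.106)&(p[...,2]-p[...,0]>20)
    print(" bowl",m.sum(),circ(W[m][:,:2]))
    m=(np.hypot(x-.57,y+.36)<.1)&(z>.102)&(z<.112)&(np.abs(p[...,2]-p[...,0])<20)
    X=W[m][:,:2];cc,r=circ(X)
    for _ in range(4):
        k=np.abs(np.hypot(*(X-cc).T)-r)<.005; cc,r=circ(X[k])
    print(" rim",m.sum(),k.sum(),cc,r)
    # spout
    B=(x>.45)&(x<.9)&(y>-.15)&(y<.3)&(p[...,0]-p[...,2]>30)
    m=B&(z>.222)&(z<.27);S=W[m]
    for zz in(.226,.236,.246,.256,.266):
        k=B&(np.abs(z-zz)<.005); a=W[k]; far=a[:,0]>0.7
        print("  z",zz,len(a),"near",a[~far].mean(0).round(4) if (~far).any() else 0,"n",(~far).sum(),"col",a[far].mean(0).round(4) if far.any() else 0)
    k=B&(z>.365)&(z<.4);print("  arch",W[k].min(0),W[k].max(0));v,u=np.where(m&(x<.7));print("px",u.min(),u.max(),v.min(),v.max())
    C=cams.camera_params(c)["position"];print(C)
E
```

```text
scene handle n 489 med [ 0.4195 -0.302   0.1107] mid [ 0.4141 -0.3001] len 0.11724135991701347 ang -18.801194041858366 z [0.1078 0.1107 0.1138]
 bowl 747 (array([ 0.57560893, -0.35743389]), np.float64(0.0914002276487913))
 rim 958 759 [ 0.57397941 -0.35510303] 0.06790255854968154
  z 0.226 39 near [0.5916 0.0696 0.2288] n 8 col [0.7911 0.0516 0.2259]
  z 0.236 61 near [0.5937 0.0701 0.2363] n 32 col [0.7911 0.0515 0.2362]
  z 0.246 74 near [0.594  0.0709 0.2462] n 40 col [0.7892 0.0504 0.2456]
  z 0.256 75 near [0.5931 0.0704 0.2562] n 40 col [0.7915 0.0513 0.2567]
  z 0.266 56 near [0.5946 0.0701 0.2657] n 24 col [0.7908 0.0507 0.2665]
  arch [0.61521477 0.05069071 0.36504386] [0.75650522 0.07817701 0.39520859]
px 375 387 226 240
[ 1.10395698 -0.41637453  1.23234126]
side handle n 851 med [ 0.4118 -0.3035  0.1086] mid [ 0.4112 -0.3033] len 0.11875895374758288 ang -18.092381953097085 z [0.1039 0.1086 0.1105]
 bowl 846 (array([ 0.57328169, -0.35887663]), np.float64(0.09182668425938093))
 rim 1032 822 [ 0.57158534 -0.35702932] 0.06834834055862331
  z 0.226 51 near [0.5806 0.0685 0.2299] n 13 col [0.7794 0.0499 0.2263]
  z 0.236 79 near [0.5809 0.0676 0.2364] n 42 col [0.7797 0.051  0.236 ]
  z 0.246 86 near [0.5818 0.0676 0.2461] n 44 col [0.7799 0.0501 0.2465]
  z 0.256 77 near [0.5817 0.0675 0.2559] n 41 col [0.7797 0.0502 0.2564]
  z 0.266 83 near [0.5822 0.0662 0.2655] n 44 col [0.7796 0.0505 0.2659]
  arch [0.61539867 0.04687685 0.36500326] [0.75350274 0.08119708 0.39162692]
px 331 343 159 175
[ 0.22835675 -0.77911491  0.8317601 ]
```

Fused estimates from both cameras:

| Item | Estimate |
|---|---|
| Outlet | (0.586, 0.077) |
| Strainer axis | (0.573, -0.356) |
| Handle heading | -18.7° |

I'll grip about 128 mm from the axis, on the wood nearest the basket. First I swing around in front of the spout.

Emit:
{"name": "play_rows", "arguments": {"targets": [[[0.04, 0.04, 0, 1.2], [0.08, 0.08, 0, 2.4], [0.12, 0.12, 0, 3.6], [0.16, 0.16, 0, 4.8], [0.2, 0.2, 0, 5.8]]], "grip": 0}}

```text
t: 1.72
eef_pos: [0.3015, 0.4168, 0.405]
ee_rot: [-3.141, -0.0, -0.326]
force: [1.1, 0.4, 0.6]
width: 0.0879
```

```bash
cat >> h.py <<'E'
def delta(*pts):
    s=arm.get_state();M=R.from_euler("xyz",s["ee_rot"]).as_matrix()
    print("t",s["t"],s["eef_pos"].round(4),"rpy deg",np.degrees(s["ee_rot"]).round(2),"F",np.round(s["force"],1),"w",s["width"])
    for p in pts: print(p,"->",(M.T@(np.array(p)-s["eef_pos"])).round(4))
E
python3 -c "
from h import *
delta((.40,.17,.40),(.43,.0,.40))"
```

```text
t 1.725 [0.3015 0.4168 0.405 ] rpy deg [-179.96   -0.    -18.69] F [1.1 0.4 0.6] w 0.08792086292522361
(0.4, 0.17, 0.4) -> [0.1724 0.2022 0.0048]
(0.43, 0.0, 0.4) -> [0.2553 0.3536 0.0047]
```

Emit:
{"name": "play_rows", "arguments": {"targets": [[[0.034, 0.04, 0, 0], [0.069, 0.081, 0, 0], [0.104, 0.122, 0, 0], [0.138, 0.162, 0, 0], [0.172, 0.202, 0, 0]]]}}

```text
t: 2.35
eef_pos: [0.3993, 0.1703, 0.4051]
ee_rot: [-3.14, -0.001, -0.326]
force: [0.7, 0.9, -0.4]
width: 0.0877
```

Emit:
{"name": "play_rows", "arguments": {"targets": [[[0.026, 0.048, 0, 0], [0.053, 0.096, 0, 0], [0.08, 0.144, 0, 0], [0.107, 0.192, 0, 0], [0.134, 0.24, 0, 0]]]}}

```text
t: 2.98
eef_pos: [0.4491, -0.1001, 0.4052]
ee_rot: [-3.141, -0.001, -0.326]
force: [1.5, 0.2, -0.4]
width: 0.0877
```

Emit:
{"name": "play_rows", "arguments": {"targets": [[[0.017, 0.05, 0.01, 0], [0.035, 0.101, 0.02, 0], [0.053, 0.152, 0.03, 0], [0.07, 0.203, 0.04, 0], [0.07, 0.203, 0.04, 0]]]}}

```text
t: 3.6
eef_pos: [0.4498, -0.316, 0.3633]
ee_rot: [3.141, 0.002, -0.33]
force: [-0.3, 0.5, -0.7]
width: 0.0877
```

Run:
```python
from h import *
cp=cams.camera_params("wrist");p,d=cams.grab_frame("wrist")
cv2.imwrite("pics/wrist1.png",p[:,:,::-1]);W=cloud("wrist",d,cp);P=p.astype(int)
x,y,z=W[...,0],W[...,1],W[...,2]
m=(x>.25)&(x<.6)&(y>-.5)&(y<-.2)&(z>.095)&(z<.125)&(P[...,0]-P[...,2]>25)&(P[...,0]<170)&(np.hypot(x-.573,y+.356)>.1)
h=W[m]
if len(h)>50:
    c0=np.median(h,0);q=h[:,:2]-c0[:2];dd=np.linalg.svd(q,full_matrices=False)[2][0];dd*=np.sign(dd[0]);t=q@dd
    print(len(h),c0,"ang",np.degrees(np.arctan2(dd[1],dd[0])),"len",np.ptp(t),"front end",c0[:2]+dd*t.max(),"z",np.percentile(h[:,2],[10,50,90]))
delta((.4515,-.3152,.262))
```

```text
3870 [ 0.43089659 -0.30747284  0.11050921] ang -18.66978957503199 len 0.11923107646455797 front end [ 0.46923381 -0.32042675] z [0.10950213 0.11050921 0.11135831]
t 3.65 [ 0.4499 -0.3146  0.3638] rpy deg [ 1.7999e+02  9.0000e-02 -1.8880e+01] F [-0.5  1.2  0.1] w 0.08744468469761947
(0.4515, -0.3152, 0.262) -> [1.800e-03 1.000e-04 1.018e-01]
```

View pics/wrist1.png

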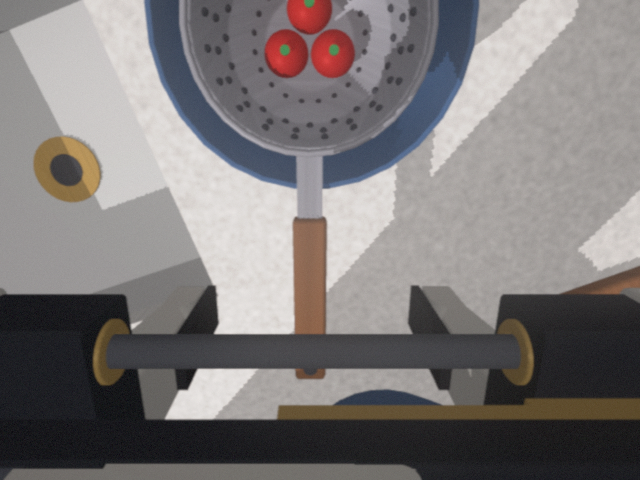

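The wrist view shows the handle at (310,300), midway between the fingers, and all three tomatoes in the basket. The handle's front end puts the axis at (0.573, -0.356), which agrees. I'll descend and close.

Emit:
{"name": "play_rows", "arguments": {"targets": [[[0.002, 0, 0.03, 0], [0.002, 0, 0.06, 0], [0.002, 0, 0.085, 0], [0.002, 0, 0.101, 0], [0.002, 0, 0.101, 0]]]}}

```text
t: 4.28
eef_pos: [0.4524, -0.313, 0.2632]
ee_rot: [3.142, 0.001, -0.325]
force: [1.3, -0.0, -0.7]
width: 0.0879
```

Emit:
{"name": "play_rows", "arguments": {"targets": [[[0, 0, 0, 0], [0, 0, 0, 0], [0, 0, 0, 0], [0, 0, 0, 0], [0, 0, 0, 0]]], "grip": 255, "newtons": 20}}

```text
t: 4.9
eef_pos: [0.4524, -0.3137, 0.2638]
ee_rot: [-3.142, -0.0, -0.326]
force: [0.4, 1.2, -0.3]
width: 0.0432
```

Emit:
{"name": "play_rows", "arguments": {"targets": [[[0, 0, 0, 0], [0, 0, 0, 0], [0, 0, 0, 0], [0, 0, 0, 0], [0, 0, 0, 0]]], "grip": 255, "newtons": 60}}

```text
t: 5.52
eef_pos: [0.4523, -0.3137, 0.2636]
ee_rot: [3.142, 0.0, -0.326]
force: [0.5, -0.9, -0.6]
width: 0.0218
```

Emit:
{"name": "play_rows", "arguments": {"targets": [[[0, 0, 0, 0], [0, 0, 0, 0], [0, 0, -0.002, 0], [0, 0, -0.006, 0], [0, 0, -0.012, 0]]]}}

```text
t: 6.15
eef_pos: [0.4521, -0.3135, 0.2757]
ee_rot: [-3.141, 0.001, -0.326]
force: [-0.6, -0.1, -2.6]
width: 0.0214
```

Emit:
{"name": "play_rows", "arguments": {"targets": [[[0, 0, -0.007, 0], [0, 0, -0.014, 0], [0, 0, -0.02, 0], [0, 0, -0.023, 0], [0, 0, -0.023, 0]]]}}

```text
t: 6.78
eef_pos: [0.4524, -0.3136, 0.2989]
ee_rot: [-3.142, -0.0, -0.326]
force: [0.1, -0.1, -2.3]
width: 0.0217
```

```bash
cat >> h.py <<'E'
def rimfit(c,p,d,cp,c0,z0,rr=.1,band=.02):
    """plane+circle of the strainer rim: outermost/topmost grey points near the rim"""
    W=cloud(c,d,cp);P=p.astype(int);x,y,z=W[...,0],W[...,1],W[...,2]
    r=np.hypot(x-c0[0],y-c0[1])
    m=(r>.060)&(r<.078)&(np.abs(z-z0)<band)&(np.abs(P[...,2]-P[...,0])<22)
    X=W[m];a=np.arctan2(X[:,1]-c0[1],X[:,0]-c0[0]);b=((a+np.pi)/(2*np.pi)*48).astype(int);top=[]
    for i in np.unique(b):
        k=X[b==i]
        if len(k)>4: top.append(k[k[:,2]>=np.percentile(k[:,2],70)].mean(0))
    T=np.array(top);k=np.ones(len(T),bool)
    for _ in range(5):
        A=np.c_[T[:,:2]-c0,np.ones(len(T))];pl=np.linalg.lstsq(A[k],T[k,2],rcond=None)[0];e=np.abs(A@pl-T[:,2]);k=e<max(.003,1.5*np.median(e))
    cc,rad=circ(T[k,:2])
    print(c,"rim n",k.sum(),len(T),"centre",cc.round(4),"r",rad.round(4),"z",(pl[2]+pl[:2]@(cc-c0)).round(4),"slope deg xy",np.degrees(pl[:2]).round(2))
E
python3 - <<'E'
from h import *
for c in("scene","side"):
    f=np.load(f"pics/{c}0.npz");print("before:");rimfit(c,f["p"],f["d"],None,np.array([.573,-.356]),.106)
    p,d=cams.grab_frame(c);cv2.imwrite(f"pics/{c}2.png",p[:,:,::-1]);rimfit(c,p,d,None,np.array([.573,-.356]),.14)
p,d=cams.grab_frame("side")
cv2.imwrite("pics/side2c.png",cv2.resize(p[280:440,240:520,::-1],None,fx=2.5,fy=2.5))
delta()
E
```

```text
before:
scene rim n 48 48 centre [ 0.5742 -0.3551] r 0.0688 z 0.1094 slope deg xy [ 0.77 -0.06]
scene rim n 48 48 centre [ 0.5746 -0.3547] r 0.0688 z 0.1426 slope deg xy [ 0.01 -0.17]
before:
side rim n 48 48 centre [ 0.5716 -0.3571] r 0.0689 z 0.1072 slope deg xy [-0.43 -0.51]
side rim n 48 48 centre [ 0.5721 -0.3564] r 0.0689 z 0.1403 slope deg xy [-1.09 -0.37]
t 6.925 [ 0.4523 -0.3136  0.2984] rpy deg [-1.800e+02  3.000e-02 -1.869e+01] F [-0.4  0.4 -2. ] w 0.021623608403815987
```

View pics/side2c.png

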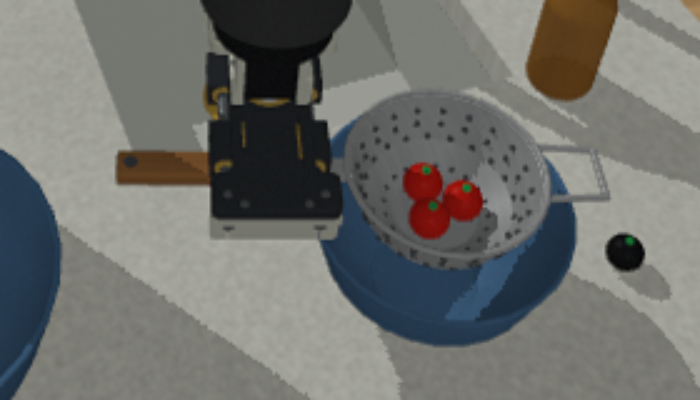

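The side crop shows the strainer level above the bowl, tomatoes inside (crop 420–465, 180–215). I'll lift clear, then travel gently.

Emit:
{"name": "play_rows", "arguments": {"targets": [[[0, 0, -0.005, 0], [0, 0, -0.015, 0], [0, 0, -0.028, 0], [0, 0, -0.039, 0], [0, 0, -0.045, 0]]]}}

```text
t: 7.55
eef_pos: [0.4525, -0.3137, 0.3449]
ee_rot: [-3.142, -0.002, -0.326]
force: [-0.2, -0.6, -2.1]
width: 0.0212
```

Emit:
{"name": "play_rows", "arguments": {"targets": [[[-0.001, -0.003, 0, 0], [-0.003, -0.01, 0, 0], [-0.007, -0.022, 0, 0], [-0.012, -0.038, 0, 0], [-0.018, -0.058, 0, 0]]]}}

```text
t: 8.18
eef_pos: [0.4538, -0.2516, 0.3435]
ee_rot: [3.142, 0.0, -0.326]
force: [0.4, 0.2, -3.1]
width: 0.0216
```

Emit:
{"name": "play_rows", "arguments": {"targets": [[[-0.006, -0.021, 0, 0], [-0.013, -0.042, 0, 0], [-0.019, -0.063, 0, 0], [-0.026, -0.084, 0, 0], [-0.032, -0.105, 0, 0]]]}}

```text
t: 8.8
eef_pos: [0.4569, -0.1416, 0.3437]
ee_rot: [-3.141, -0.0, -0.325]
force: [1.1, -0.5, -3.0]
width: 0.0217
```

Emit:
{"name": "play_rows", "arguments": {"targets": [[[-0.006, -0.021, 0, 0], [-0.013, -0.042, 0, 0], [-0.019, -0.063, 0, 0], [-0.026, -0.084, 0, 0], [-0.032, -0.105, 0, 0]]]}}

```text
t: 9.43
eef_pos: [0.46, -0.032, 0.3437]
ee_rot: [-3.141, -0.0, -0.325]
force: [0.2, -0.4, -3.2]
width: 0.0214
```

Emit:
{"name": "play_rows", "arguments": {"targets": [[[-0.006, -0.021, 0.003, 0], [-0.012, -0.04, 0.007, 0], [-0.017, -0.056, 0.011, 0], [-0.021, -0.068, 0.014, 0], [-0.023, -0.075, 0.016, 0]]]}}

```text
t: 10.05
eef_pos: [0.4627, 0.0457, 0.3275]
ee_rot: [3.142, 0.0, -0.325]
force: [-0.1, -0.4, -2.3]
width: 0.0214
```

Run:
```python
from h import *
delta((.465,.119,.3145))
```

```text
t 10.05 [0.4627 0.0457 0.3275] rpy deg [180.     0.   -18.65] F [-0.1 -0.4 -2.3] w 0.02135988356307341
(0.465, 0.119, 0.3145) -> [-0.0212 -0.0702  0.013 ]
```

Emit:
{"name": "play_rows", "arguments": {"targets": [[[-0.002, -0.008, 0.003, 0], [-0.006, -0.021, 0.006, 0], [-0.011, -0.037, 0.009, 0], [-0.016, -0.053, 0.011, 0], [-0.019, -0.063, 0.012, 0]]]}}

```text
t: 10.68
eef_pos: [0.465, 0.112, 0.3155]
ee_rot: [3.142, 0.0, -0.325]
force: [-1.0, -0.2, -2.3]
width: 0.0216
```

Emit:
{"name": "play_rows", "arguments": {"targets": [[[-0.001, -0.004, 0, 0], [-0.002, -0.007, 0, 0], [-0.002, -0.007, 0, 0], [-0.002, -0.007, 0, 0], [-0.002, -0.007, 0, 0]]]}}

```text
t: 11.3
eef_pos: [0.4653, 0.1177, 0.3157]
ee_rot: [-3.142, -0.0, -0.326]
force: [0.1, 0.1, -2.7]
width: 0.0213
```

Run:
```python
from h import *
for c in("scene","side"):
    p,d=cams.grab_frame(c);cv2.imwrite(f"pics/{c}3.png",p[:,:,::-1]);np.savez(f"pics/{c}3.npz",p=p,d=d);rimfit(c,p,d,None,np.array([.586,.077]),.156)
    W=cloud(c,d);P=p.astype(int);B=(np.abs(W[...,0]-.586)<.04)&(np.abs(W[...,1]-.077)<.04)&(np.abs(W[...,2]-.25)<.015)&(P[...,0]-P[...,2]>30)
    print("nozzle",W[B].mean(0).round(4),B.sum())
    print([(np.round(r["xyz"],3).tolist(),round(r["score"],2)) for r in finder.find_in(c,"tomato0")])
delta((.465,.119,.3145))
a=cv2.imread("pics/scene3.png")[140:340,260:500];b=cv2.imread("pics/side3.png")[90:290,220:460]
cv2.imwrite("pics/pair3.png",cv2.resize(np.hstack([a,b]),None,fx=1.65,fy=1.65))
```

```text
scene rim n 46 46 centre [0.5875 0.0758] r 0.069 z 0.1596 slope deg xy [-0.46 -0.37]
nozzle [0.5938 0.0707 0.2504] 115
[([0.728, -0.391, 0.023], 0.75), ([0.59, 0.057, 0.129], 0.61), ([0.596, 0.089, 0.128], 0.43)]
side rim n 46 47 centre [0.5852 0.0741] r 0.069 z 0.1571 slope deg xy [-1.05 -0.19]
nozzle [0.5817 0.0673 0.2499] 138
[([0.608, 0.06, 0.121], 0.66), ([0.725, -0.404, 0.022], 0.65), ([0.578, 0.058, 0.13], 0.55), ([0.588, 0.085, 0.127], 0.53)]
t 11.5 [0.4653 0.1178 0.3157] rpy deg [-180.     -0.    -18.69] F [-0.2  0.4 -2.4] w 0.021636366310699786
(0.465, 0.119, 0.3145) -> [-0.0007 -0.001   0.0012]
```

View pics/pair3.png

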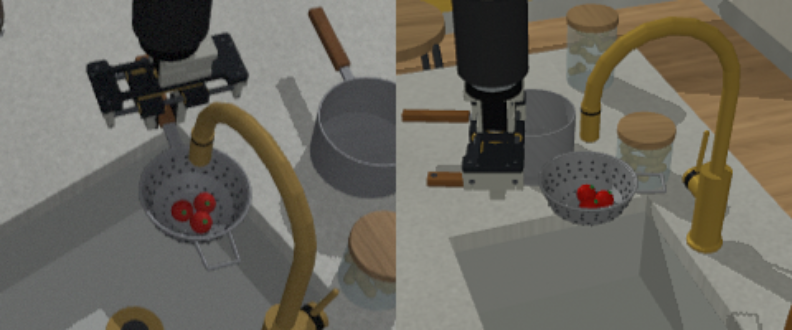

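The pair view shows the strainer level under the nozzle with three tomatoes in it. The rim is centred about 2 mm short in y, at the right height. I'll make a small trim and let it settle.

Emit:
{"name": "play_rows", "arguments": {"targets": [[[-0.0005, -0.001, 0, 0], [-0.001, -0.002, 0, 0], [-0.001, -0.002, 0, 0], [-0.001, -0.002, 0, 0], [-0.001, -0.002, 0, 0]]]}}

```text
t: 12.12
eef_pos: [0.465, 0.1202, 0.3156]
ee_rot: [3.142, 0.0, -0.326]
force: [-0.6, -0.4, -3.2]
width: 0.0211
```

Emit:
{"name": "play_rows", "arguments": {"targets": [[[0, 0, 0, 0], [0, 0, 0, 0], [0, 0, 0, 0], [0, 0, 0, 0], [0, 0, 0, 0]]]}}

```text
t: 12.75
eef_pos: [0.465, 0.1202, 0.3157]
ee_rot: [3.142, 0.0, -0.326]
force: [0.7, 0.2, -2.6]
width: 0.0214
```

Run:
```python
from h import *
from station import job_done
for c in("scene","side"):
    p,d=cams.grab_frame(c);rimfit(c,p,d,None,np.array([.586,.077]),.156)
    W=cloud(c,d);P=p.astype(int);m=(np.hypot(W[...,0]-.5745,W[...,1]+.358)<.13)&(np.abs(W[...,2]-.1)<.006)&(P[...,2]-P[...,0]>20)
    print("bowl",circ(W[m][:,:2]))
delta();print(np.abs(arm.get_state()["qd"]).max())
job_done()
```

```text
scene rim n 46 46 centre [0.5874 0.0781] r 0.0687 z 0.1594 slope deg xy [-0.31 -0.51]
bowl (array([ 0.5757332 , -0.35739805]), np.float64(0.09134262185124759))
side rim n 48 48 centre [0.5851 0.0765] r 0.0688 z 0.1568 slope deg xy [-0.94 -0.12]
bowl (array([ 0.57333869, -0.35900864]), np.float64(0.09173137865347386))
t 12.85 [0.465  0.1202 0.3157] rpy deg [-180.      0.    -18.68] F [ 1.   0.1 -2.1] w 0.021397466113539328
0.0017898509709826683
the job is handed in; nothing more can be done
```

I gripped the strainer by its wooden handle, lifted it off the bowl and moved it under the tap, and the arm is holding it there still. I handed the job in at 12.9 s of the 38 s allowed.

- **Position:** the mouth centre measures about (0.586, 0.077), and I measured the outlet at (0.586, 0.077).
- **Height:** the two cameras put the rim at 0.159 m and 0.157 m. Both also read 1–3 mm high before the lift, so the true height is about 0.156 m, or 7 cm below the outlet.
- **Level:** within about 1°. The camera fits differ by about 0.6°.
- **Tomatoes:** all three showed in the strainer in the last picture I viewed, just before a final 2 mm trim.
- **Left in place:** the bowl fits the same as at the start to within 0.2 mm, and the nozzle to within 0.4 mm just before the trim. I did not re-measure the saucepan, soap or jar, but the path kept well clear of them. The wrist force was about 3 N throughout the carry, which is the load of the strainer and tomatoes.

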